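# Prove the coin box is fast in the counter case

## Task

Check that the green coin box is held fast in the counter case: slide the glass panel that covers it all the way back past its neighbour, pull up on the box's handle with a steady 15 N or so (at least 10 N, not over 20 N) for a full second to prove that the clips hold, and never with more than 25 N. Then let go so that the box sits back down, and leave both panels fully shut and the things around the case where they are.

Things in the scene. Friction and masses are not known exactly. Their poses are not given: they have to be found in the camera images.
- case: glazed oak counter case fixed on the platform, 260 (x) x 460 (y) x 165 mm high, a left (+y) and a right (-y) half inside; the coin box stands in one of them, a tray of stock tins in the other. Origin at the centre of its underside; both top panels slide along its y axis; z up; turned by up to 0.2 rad. A fully opened half leaves an opening of 236 (x) x 165 mm (y).
- left_panel (a joint): oak-framed glass panel over the left (+y) half, 232 x 230 x 9 mm, in the upper track. Metres slid: 0 fully shut (stop), 0.165 fully back over the right panel (stop); opening moves it along the case's -y. Slides with 2 to 3 N and stays where it is left.
- right_panel (a joint): the same panel over the right (-y) half, in the lower track, sliding beneath the left panel. 0 fully shut (stop), 0.165 fully back (stop); opening moves it along the case's +y.
- left_panel_pull (a point): centre of the left panel's raised brass pull: a level bar 100 mm long along the case's x, 14 mm wide (y), 12 mm high, its centre 34 mm above the panel's top face and 194 mm above the platform, on two 10 mm posts 76 mm apart; 30 mm in from the panel's outer edge. With a panel fully back, both pulls are still clear to grasp.
- right_panel_pull (a point): the same pull on the right panel; centre 34 mm above that panel's top face, 181 mm above the platform.
- coin_box_handle (a point): centre of the steel handle on the coin box: a level bar 100 mm long along the case's y, 14 mm wide (x), 12 mm high, on two feet 88 mm apart; centre 35 mm above the box's lid, 118 mm above the platform (below the glass), 85 mm from the case's inner end wall, midway between its long walls.
- coin_box (a joint): green coin box, 110 x 140 x 68 mm, in a spring-clip bracket. Value: metres it has risen, 0 seated. The clips give a little and draw it back: it starts to rise at an upward pull of 6 N, then 1 mm for every further 2 N (15 N: 4.5 mm; 25 N: 9.5 mm).
- polish_tin_mid (a point): bystander near the case: oval polish tin, nickel with a dark red lid, 108 x 73 x 32 mm; point at its middle, half-way up.
- ashtray_mid (a point): bystander near the case: round nickel ashtray, 120 mm across, 28 mm high; point at its middle, half-way up.
- horsehair_brush_mid (a point): bystander near the case: dark oak horsehair brush, 170 x 55 x 46 mm; point at its middle, half-way up.
- welt_brush_mid (a point): bystander near the case: small bristle welt brush with a thin handle, 175 x 30 x 26 mm; point at its middle, half-way up.
- shoehorn_mid (a point): bystander near the case: shoehorn of yellow bone, 190 x 48 mm, nearly flat; point at its middle, half-way up.
- dressing_bottle_mid (a point): bystander near the case: amber glass bottle of leather dressing, 56 mm across, 130 mm high; point at its middle, half-way up.

How it is judged:
By the outcome, as a careful person would: the job done as asked, in the order asked, and still so for the second after the job is handed in, with the robot touching nothing.
It also fails if it takes over 69 s, if anything falls off the work surface, if the arm or the gripper's body presses on something with over 40 N, if the wrist force passes 120 N, or if a joint passes its speed limit or range.

## Robot

A 7-joint arm with a two-finger parallel gripper is mounted at the origin on the work surface. World frame = base frame: x ahead of the robot, y to its left, z up, the work surface at z = 0. Lengths are in mm, angles in rad, forces in N, time in s.
With the tool pointing down it reaches from about 400 to 875 mm from the base axis. Payload 19.3 kg.
Tool frame: the origin (TCP) lies at the very end of the fingers, on their centre line; the grasp point (between the pads) lies 19 mm behind it (grip_point_offset is the z of the grasp point in the tool frame, in mm); z points along the fingers, x is the direction in which the jaws open and shut, and the axes are right-handed (so a half turn about z gives the same grasp; the last joint's range is limited). The gripper opens to 85 mm and grips with 20 to 120 N. Pads are 22 mm wide; open, the fingers measure 114 mm over their backs; the gripper's body (76 mm by 85 mm) begins 54 mm behind the grasp point. The pads swing forward as they close: fully open they stand 13 mm farther back than shut.
Start: joints at [1.095, 0.521, -0.036, 1.599, 0.021, 1.021, -0.113], TCP at [246.693, -574.244, 198.591] pointing down, gripper open.
Joint ranges: [-2.91, 2.91], [-0.3, 2.13], [-1.5, 1.42], [0.17, 2.43], [-1.26, 4.41], [0.16, 1.93], [-2.52, 2.52]. Speed limits (rad/s): [1.89, 1.89, 2.39, 2.39, 3.01, 3.01, 3.01].

## Interface

Orientations are given as a 3x3 rotation matrix whose columns are the frame's x, y, z axes.
In Python, from workcell import movep, movel, goto_joints, open_gripper, clamp, wait, inverse_kinematics, read_state, camera, PlanningError, finish_job, grip_point_offset gives the robot as it stands. Calls block until the motion is done:
- movep(position, orientation): joint-space move of the TCP to a pose.
- movel(position, frame=None, max_speed=150, guard=None): straight line of the TCP; frame=None keeps the orientation; max_speed is the mean speed in mm/s. With guard (N) it stops when the force on the tool has changed by that much, and returns True; else False.
- goto_joints(angles): joint-space move.
- open_gripper() and clamp(): open the fingers fully, or close them until they stop; the grip force is fixed at half the most.
- wait(seconds).
- inverse_kinematics(position, orientation): joint angles nearest the present ones, or None.
- read_state(): the state.
- camera(name): name is "side" or "top"; returns a dict with "image" (384x512x3 uint8, blue, green, red), "range_z" (384x512 float32, mm along the optical axis (not along the pixel's ray), 0 where there is no reading), "fx", "fy", "cx", "cy" (pixels), "cam_to_world" (4x4, takes a point from camera to world coordinates). Camera axes: x right, y up, looking along -z (the intrinsics and any distortion apply to the point x, -y, -z); pixel columns grow to the right and rows downward; lengths in mm; the calibration is good to about 2 mm. A picture is of the moment at which its call begins.
A pose or a line that the arm cannot do raises PlanningError and nothing moves.
- finish_job(): hands the job in, once; it reports no verdict.
The state is a dict: "time": time; "qpos": joint angles; "qvel": joint speeds; "joint_efforts": joint torques, N m; "eef_pos": TCP position; "tool_rot": TCP orientation; "ft_force": force on the tool from outside, world axes, zero at the start; "torque": the same for the moment, N m; "finger_gap": finger opening in mm.
Only numpy, scipy, OpenCV 4.12 (cv2) and the standard library are available. Lean on these libraries where they do the work, as an engineer would, in place of code of your own. Each camera call takes 0.05 s, during which the arm holds its last target.

## Working session

There is one attempt and no reset: what is moved stays moved. The work goes in short steps, each a Python script; the robot and the scene stay as the last script left them, time stands still between calls to the robot, and variables do not carry over. Pictures are saved under pics/ and viewed, and the job is handed in when it is done.

```bash
ls; mkdir -p pics
python3 - <<'E'
from workcell import *
import cv2, numpy as np
for n in("top","side"):
    c=camera(n); cv2.imwrite(f"pics/{n}0.png",c["image"]); np.savez(f"{n}0.npz",**c)
    print(n,c["fx"],c["fy"],c["cx"],c["cy"],c["cam_to_world"].round(3).tolist(),[k for k in c])
s=read_state(); print(s, grip_point_offset)
E
```

```text
pics
top 435.95948886885975 435.95948886885975 254.15871644917763 194.64085164101448 [[0.027, 0.988, -0.155, 433.805], [-1.0, 0.026, -0.006, -0.326], [-0.001, 0.155, 0.988, 1476.593], [0.0, 0.0, 0.0, 1.0]] ['image', 'range_z', 'fx', 'fy', 'cx', 'cy', 'cam_to_world']
side 371.44320487584207 371.44320487584207 256.39636317613895 190.89876064662838 [[-0.244, -0.802, 0.545, 1219.378], [0.97, -0.192, 0.151, 180.515], [-0.016, 0.565, 0.825, 1039.453], [0.0, 0.0, 0.0, 1.0]] ['image', 'range_z', 'fx', 'fy', 'cx', 'cy', 'cam_to_world']
{'time': 0.1, 'qpos': array([ 1.09482269,  0.52193055, -0.03633567,  1.5999085 ,  0.02118924,
        1.02107947, -0.11279656]), 'qvel': array([-2.31344574e-04, -1.35436168e-03,  4.56701873e-05, -1.51624290e-03,
       -6.19672288e-04, -1.52740126e-03, -1.83279868e-03]), 'joint_efforts': array([ 5.59825567e-03, -9.28480625e+01,  1.98515542e+00, -3.70532835e+01,
        1.81739306e-02,  5.26330783e-03,  2.73915555e-05]), 'eef_pos': array([ 246.5632358 , -573.97925831,  198.11328521]), 'tool_rot': array([[ 3.94723258e-01, -9.18799965e-01, -4.17497586e-04],
       [-9.18799579e-01, -3.94723475e-01,  8.43831161e-04],
       [-9.40108140e-04,  5.05168216e-05, -9.99999557e-01]]), 'ft_force': array([ 0.03890076, -0.15229852,  0.71739082]), 'torque': array([ 0.00716542,  0.01848292, -0.01699978]), 'finger_gap': 85.51796534381369} -18.700000000000003
```

View pics/top0.png

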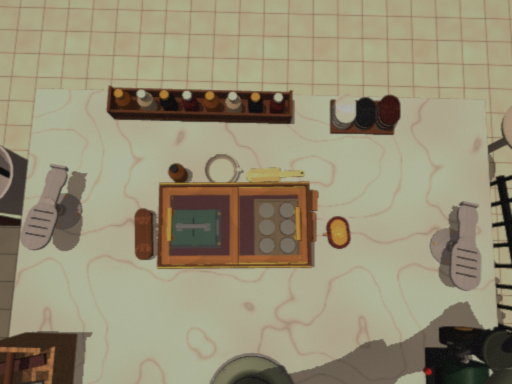

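View pics/side0.png

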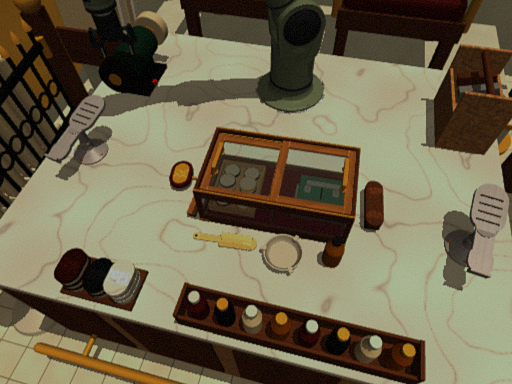

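The green box is in the left (+y) half, seen at about (195,228) in the top view. The pulls are near (169,224) and (297,227), with the bystanders close around the case. Next I'll measure.

```bash
cat > h.py <<'E'
import numpy as np, cv2
def proj_pt(c,u,v,d=None,z=None):
    r=np.array([(u-c["cx"])/c["fx"],-(v-c["cy"])/c["fy"],-1.0])
    M=c["cam_to_world"]; R=M[:3,:3]; t=M[:3,3]
    if d is not None: return R@(r*d)+t
    w=R@r; return t+w*(z-t[2])/w[2]
def cloud(c):
    h,w=c["range_z"].shape; u,v=np.meshgrid(np.arange(w),np.arange(h))
    d=c["range_z"]; P=np.stack([(u-c["cx"])/c["fx"]*d,-(v-c["cy"])/c["fy"]*d,-d],-1)
    M=c["cam_to_world"]; return P@M[:3,:3].T+M[:3,3]
E
python3 - <<'E'
from h import *
for n,(x0,x1,y0,y1) in(("top",(120,365,145,285)),("side",(160,400,110,285))):
    c=dict(np.load(n+"0.npz")); P=cloud(c)
    im=c["image"][y0:y1,x0:x1]; cv2.imwrite(f"pics/{n}_z.png",cv2.resize(im,None,fx=3.2,fy=3.2,interpolation=cv2.INTER_CUBIC))
    hsv=cv2.cvtColor(c["image"],cv2.COLOR_BGR2HSV)
    z=P[...,2].copy(); z[c["range_z"]==0]=-1
    zi=np.clip(z[y0:y1,x0:x1],0,250).astype(np.uint8); cv2.imwrite(f"pics/{n}_h.png",cv2.resize(zi,None,fx=3.2,fy=3.2,interpolation=cv2.INTER_NEAREST))
    if n=="top":
        for p in((60,300),(169,224),(297,227),(161,200),(236,200),(195,228),(185,215),(275,220),(250,195)): print(p,P[p[1],p[0]].round(1),hsv[p[1],p[0]])
E
```

```text
(60, 300) [297.  637.6   5.4] [ 34  41 175]
(169, 224) [540.9 254.8 197. ] [ 21 164 173]
(297, 227) [ 543.  -122.5  186.4] [ 21 165 172]
(161, 200) [615.5 289.  167.9] [ 10 167  84]
(236, 200) [623.   62.  158.5] [ 12 169 152]
(195, 228) [534.  183.  159.8] [42 31 83]
(185, 215) [572.7 215.3 159.3] [64 52 79]
(275, 220) [566.1 -58.8 145.8] [ 17  95 107]
(250, 195) [641.7  19.9 144.5] [ 11 140 106]
```

View pics/top_z.png

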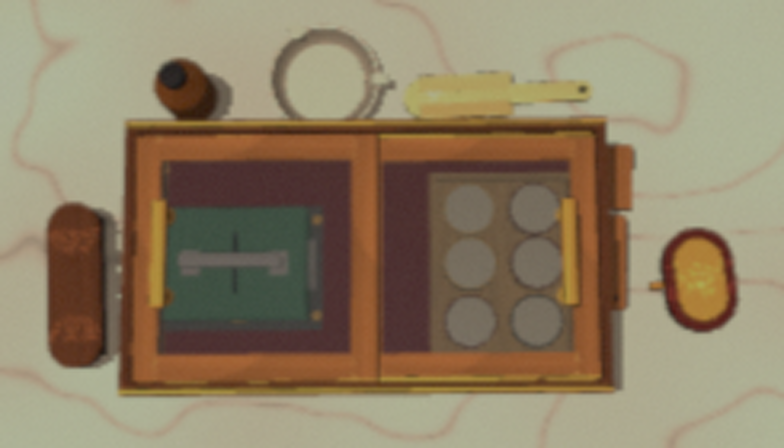

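View pics/top_h.png

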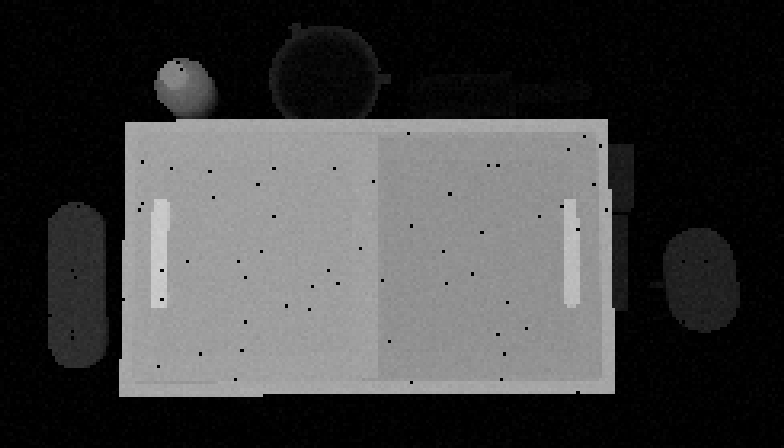

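View pics/side_z.png

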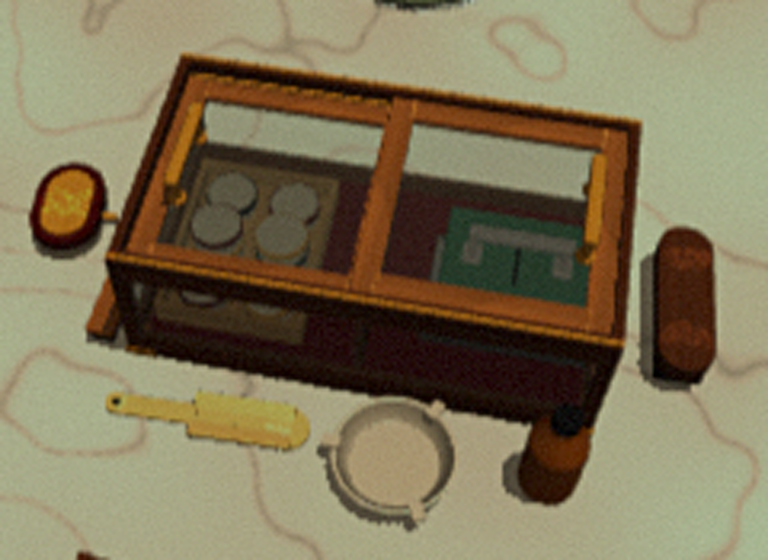

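Run:
```python
from h import *
for n in("top","side"):
    c=dict(np.load(n+"0.npz")); P=cloud(c); ok=c["range_z"]>0
    hsv=cv2.cvtColor(c["image"],cv2.COLOR_BGR2HSV)
    X,Y,Z=P[...,0],P[...,1],P[...,2]
    t=ok&(abs(Z)<15)&(X>380)&(X<750)&(abs(Y-70)<330); print(n,"table z",np.median(Z[t]))
    reg=ok&(X>380)&(X<720)&(Y>-190)&(Y<330)
    m=reg&(Z>135)&(Z<215)&~((X>665)&(Y>150))
    r=cv2.minAreaRect(np.c_[X[m],Y[m]].astype(np.float32)); print("case rect",r, cv2.boxPoints(r).round(0).tolist())
    for nm,zz,lo,sgn in(("L",200,182,1),("R",187,172,-1)):
        b=reg&(Z>lo)&(Z<210)&(sgn*(Y-60)>120)&(X<620)&(X>450)
        b=cv2.morphologyEx(b.astype(np.uint8),cv2.MORPH_OPEN,np.ones((2,2)))>0
        k,lab,st,_=cv2.connectedComponentsWithStats(b.astype(np.uint8))
        b=lab==1+np.argmax(st[1:,4]) 
        vs,us=np.nonzero(b)
        q=np.array([proj_pt(c,u,v,z=zz) for u,v in zip(us,vs)])
        rr=cv2.minAreaRect(q[:,:2].astype(np.float32)); pc=np.linalg.svd(q[:,:2]-q[:,:2].mean(0))[2][0]
        print(nm,len(us),"z",np.median(Z[b]).round(1),"cen(plane)",q[:,:2].mean(0).round(1),"cen(depth)",P[b].mean(0).round(1),rr, "ang",np.degrees(np.arctan(pc[1]/pc[0])).round(2))
    # handle: grey within green box through glass, on plane z=124
    g=reg&(hsv[...,0]>50)&(hsv[...,0]<95)&(hsv[...,1]>90)
    vs,us=np.nonzero(g); print("green bbox",us.min(),us.max(),vs.min(),vs.max(),len(us))
    hm=cv2.inRange(hsv,(0,0,95),(180,60,255))
    if len(us):
        box=np.zeros_like(hm); box[vs.min()+5:vs.max()-5,us.min()+3:us.max()-12]=1
        vs,us=np.nonzero((hm>0)&(box>0)); 
        if len(us):
            q=np.array([proj_pt(c,u,v,z=124) for u,v in zip(us,vs)]); print("handle",len(us),q.mean(0).round(1),cv2.minAreaRect(q[:,:2].astype(np.float32)))
```

```text
top table z 1.104790624711086
case rect ((548.9038696289062, 64.60830688476562), (259.9197692871094, 461.35284423828125), 2.0368335247039795) [[411.0, 291.0], [427.0, -171.0], [687.0, -161.0], [671.0, 300.0]]
L 171 z 199.2 cen(plane) [540.8 250.8] cen(depth) [540.6 249.5 206.3] ((539.5872192382812, 249.76983642578125), (97.25039672851562, 14.730399131774902), 3.1957380771636963) ang 1.57
R 161 z 185.8 cen(plane) [ 549.6 -128.1] cen(depth) [ 549.4 -128.2  186.4] ((550.843017578125, -128.3441619873047), (98.00173950195312, 11.889966011047363), 0.6638998985290527) ang 1.36Traceback (most recent call last):
  File "<stdin>", line 21, in <module>
    return umr_minimum(a, axis, None, out, keepdims, initial, where)
ValueError: zero-size array to reduction operation minimum which has no identity
```

Run:
```python
from h import *
c=dict(np.load("side0.npz")); P=cloud(c); ok=c["range_z"]>0
X,Y,Z=P[...,0],P[...,1],P[...,2]
hsv=cv2.cvtColor(c["image"],cv2.COLOR_BGR2HSV)
t=ok&(abs(Z)<15)&(X>380)&(X<750)&(abs(Y-70)<330); print("table z",np.median(Z[t]))
reg=ok&(X>380)&(X<720)&(Y>-190)&(Y<330)
m=reg&(Z>135)&(Z<215)&~((X>670)&(Y>150))
r=cv2.minAreaRect(np.c_[X[m],Y[m]].astype(np.float32)); print("case rect",r)
for nm,zz,lo,sgn in(("L",200,182,1),("R",187,172,-1)):
    b=reg&(Z>lo)&(Z<210)&(sgn*(Y-60)>120)&(X<620)&(X>450)
    k,lab,st,_=cv2.connectedComponentsWithStats(b.astype(np.uint8)); b=lab==1+np.argmax(st[1:,4])
    print(nm,b.sum(),"med",np.median(P[b],axis=0).round(1),cv2.minAreaRect(P[b][:,:2].astype(np.float32)))
# top-view handle
for n in("top","side"):
    c=dict(np.load(n+"0.npz")); hsv=cv2.cvtColor(c["image"],cv2.COLOR_BGR2HSV)
    (x0,x1,y0,y1)=(171,220,210,246) if n=="top" else (300,348,174,208)
    sub=hsv[y0:y1,x0:x1]
    if n=="top":
        hm=cv2.inRange(sub,(0,0,75),(180,75,255)); 
        for h_,s_,v_ in (sub[18,15],sub[18,22],sub[6,10],sub[30,25]): print(h_,s_,v_)
    im=cv2.resize(c["image"][y0:y1,x0:x1],None,fx=12,fy=12,interpolation=cv2.INTER_NEAREST); cv2.imwrite(f"pics/hz_{n}.png",im)
```

```text
table z 2.4114212101881094
case rect ((546.2534790039062, 66.28752136230469), (264.7698669433594, 460.63433837890625), 1.9189292192459106)
L 155 med [543.5 255.9 201. ] ((539.1786499023438, 256.00189208984375), (101.16705322265625, 14.306697845458984), 2.2911148071289062)
R 142 med [ 556.1 -121.2  187.7] ((552.7365112304688, -123.05253601074219), (99.62593078613281, 15.042630195617676), 1.6596150398254395)
38 25 83
34 23 76
65 54 81
67 56 82
```

```bash
sleep 1
```

```text
(no output)
```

View pics/hz_top.png

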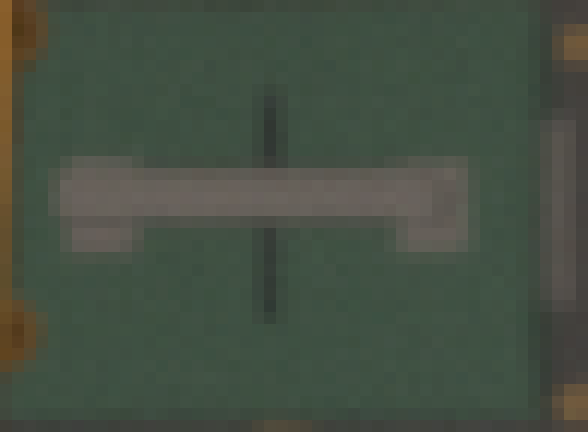

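View pics/hz_side.png

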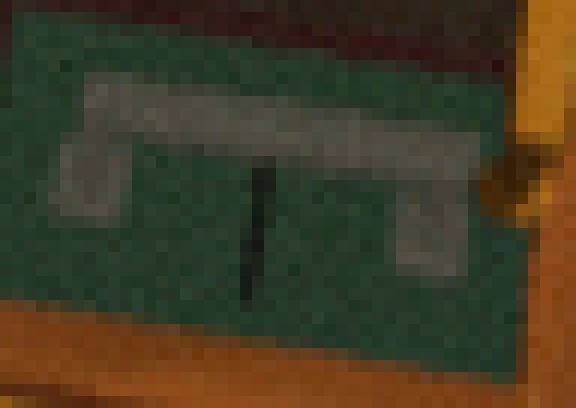

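```bash
cat >> h.py <<'E'
yaw=0.032
cy=np.array([-np.sin(yaw),np.cos(yaw),0]); cx=np.array([np.cos(yaw),np.sin(yaw),0])
def frame(x):
    z=np.array([0,0,-1.]); return np.c_[x,np.cross(z,x),z]
E
python3 - <<'E'
from h import *
from workcell import *
T=dict(np.load("top0.npz")); S=dict(np.load("side0.npz"))
a=proj_pt(T,192.4,226.0,z=123); b=proj_pt(S,323.6-.5,184.4-.5,z=121)
print("handle",a.round(1),b.round(1)); h=(a+b)/2
L=np.array([540,253,0]); R=np.array([551.5,-125.5,0])
C=(L+R)/2; print("case frame: C",C,"handle",(h-C)@cx,(h-C)@cy, "L",(L-C)@cx,(L-C)@cy)
for nm,p in(("L",L),("Lopen",L-165*cy),("R",R),("h",h)):
    for s in(1,-1):
        for ax in("y","x"):
            F=frame(s*(cy if ax=="y" else cx))
            for z in(300,100 if nm=="h" else 177):
                q=inverse_kinematics([p[0],p[1],z],F); print(nm,s,ax,z,None if q is None else np.round(q,2))
E
```

```text
handle [542.8 196.5 123. ] [540.3 202.5 121. ]
case frame: C [545.75  63.75   0.  ] handle 0.15874107034616244 135.79363125377006 L 0.30791024437075387 189.33708086711755
L 1 y 300 [ 0.18  0.61 -1.15  1.51  0.56  1.39  0.6 ]
L 1 y 177 [ 0.16  0.73 -1.1   1.66  0.7   1.19  0.49]
L 1 x 300 [ 0.13  0.55 -1.03  1.51  0.48  1.35 -0.91]
L 1 x 177 [ 0.11  0.69 -1.01  1.67  0.63  1.15 -1.03]
L -1 y 300 [-0.01  0.48 -0.78  1.52  0.35  1.29 -2.37]
L -1 y 177 [-0.14  0.55 -0.58  1.68  0.34  1.01 -2.37]
L -1 x 300 [ 0.23  0.66 -1.27  1.51  0.64  1.44  2.11]
L -1 x 177 [ 0.23  0.83 -1.28  1.66  0.82  1.29  1.97]
Lopen 1 y 300 [ 0.4   0.44 -0.93  1.63  0.36  1.26  1.  ]
Lopen 1 y 177 [ 0.34  0.56 -0.86  1.79  0.49  1.03  0.9 ]
Lopen 1 x 300 [ 0.24  0.38 -0.69  1.63  0.25  1.22 -0.47]
Lopen 1 x 177 [ 0.19  0.49 -0.63  1.79  0.34  0.97 -0.55]
Lopen -1 y 300 [ 0.13  0.35 -0.53  1.64  0.19  1.2  -1.98]
Lopen -1 y 177 [ 0.02  0.45 -0.39  1.8   0.21  0.93 -2.  ]
Lopen -1 x 300 [ 0.57  0.57 -1.27  1.62  0.56  1.37  2.4 ]
Lopen -1 x 177 [ 0.55  0.75 -1.27  1.78  0.77  1.22  2.23]
R 1 y 300 [ 0.68  0.42 -0.79  1.6   0.31  1.25  1.44]
R 1 y 177 [ 0.65  0.55 -0.76  1.75  0.43  1.01  1.34]
R 1 x 300 [ 0.48  0.37 -0.5   1.61  0.18  1.21 -0.02]
R 1 x 177 [ 0.48  0.49 -0.5   1.76  0.28  0.96 -0.1 ]
R -1 y 300 [ 0.26  0.34 -0.19  1.62  0.07  1.19 -1.48]
R -1 y 177 [ 0.22  0.45 -0.14  1.78  0.07  0.91 -1.49]
R -1 x 300 [-0.64  0.62  1.23  1.66 -0.6   1.3  -2.4 ]
R -1 x 177 [-0.47  0.62  0.88  1.81 -0.57  0.99 -2.46]
h 1 y 300 [ 0.21  0.5  -0.98  1.56  0.43  1.31  0.78]
h 1 y 100 [ 0.11  0.7  -0.83  1.79  0.63  0.94  0.61]
h 1 x 300 [ 0.13  0.46 -0.85  1.57  0.36  1.28 -0.74]
h 1 x 100 [ 0.04  0.66 -0.72  1.79  0.55  0.9  -0.9 ]
h -1 y 300 [ 0.09  0.44 -0.77  1.57  0.32  1.26 -2.28]
h -1 y 100 [-0.19  0.59 -0.38  1.8   0.29  0.8  -2.25]
h -1 x 300 [ 0.34  0.62 -1.27  1.56  0.6   1.41  2.2 ]
h -1 x 100 [ 0.33  0.93 -1.28  1.78  0.96  1.22  1.93]
```

Run:
```python
from h import *
from workcell import *
L=np.array([540,253,0.]); F=frame(cy)
s=read_state(); movel([*s["eef_pos"][:2],300],max_speed=250)
movep([L[0],L[1],280],F)
f0=read_state()["ft_force"]
print("g",movel([L[0],L[1],177],max_speed=130,guard=6)); 
c=camera("top"); cv2.imwrite("pics/t1.png",cv2.resize(c["image"][150:280,120:360],None,fx=3.2,fy=3.2))
c=camera("side"); cv2.imwrite("pics/s1.png",cv2.resize(c["image"][110:285,200:400],None,fx=3.2,fy=3.2))
s=read_state(); print(s["time"],s["eef_pos"],s["ft_force"]-f0)
```

```text
g False
4.775 [540.34634177 253.25129157 177.83806913] [-0.53780407 -1.08343349 -0.14093826]
```

View pics/s1.png

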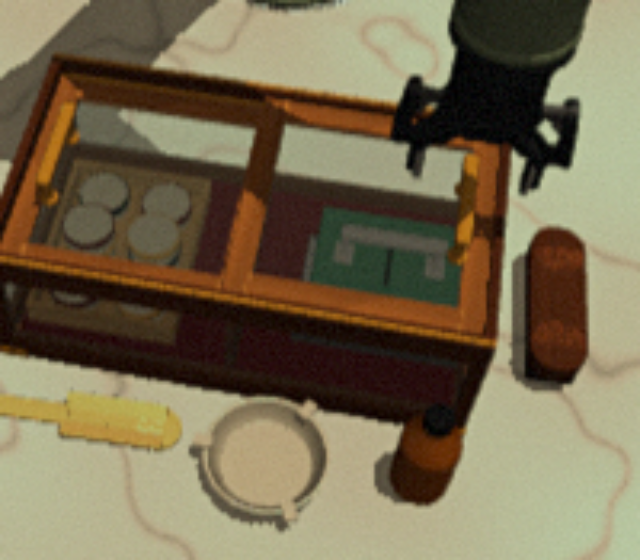

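View pics/t1.png

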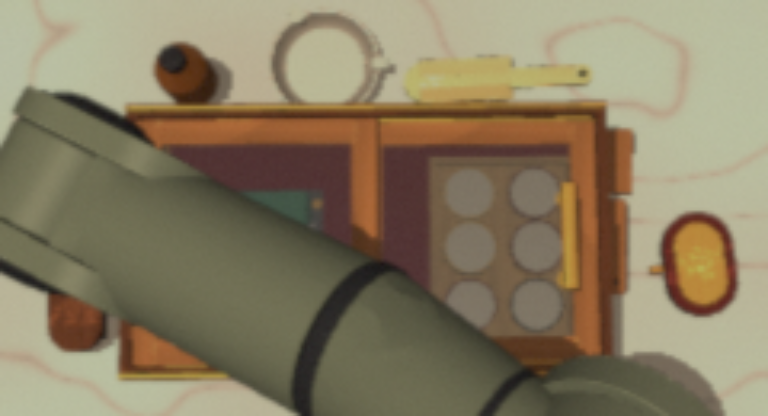

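The side view shows the left pull (468,190) centred between the fingertips (415,170) and (530,188), so I'll clamp and slide.

Run:
```python
from h import *
from workcell import *
f0=read_state()["ft_force"]; clamp(); s=read_state(); print(s["time"],s["finger_gap"],s["eef_pos"],s["ft_force"]-f0)
p=s["eef_pos"].copy()
L=np.array([540,253,177.])
movel(L-150*cy,max_speed=100); s=read_state(); print(s["time"],s["eef_pos"],s["ft_force"]-f0)
print(movel(L-180*cy,max_speed=25,guard=9)); s=read_state(); e=s["eef_pos"];print(s["time"],e,s["ft_force"]-f0,"travel",-(e-p)@cy,"lat",(e-p)@cx)
wait(.2); s=read_state(); e=s["eef_pos"];print(e,s["ft_force"]-f0,"travel",-(e-p)@cy)
```

```text
5.5417 0.11457633793750391 [539.9762293  253.00270828 176.98373855] [-0.0318101  -0.32360961  0.32182439]
7.1917 [544.71845866 103.68141342 177.03366455] [-0.4974207   0.12837484  0.524575  ]
False
8.5417 [545.74747636  73.26361655 177.01260381] [0.57266321 0.344352   1.29158271] travel 179.83172155099527 lat 0.017623054407960546
[545.75407632  73.1875592  176.99328896] [0.89473251 1.00473709 0.40194196] travel 179.90795112697046
```

The finger gap read 0.1 mm after clamping, so the bar was missed. I'll look before moving again.

Run:
```python
from h import *
from workcell import *
for n in("top","side"):
    c=camera(n); np.savez(n+"2.npz",**c)
    cv2.imwrite(f"pics/{n}2.png",cv2.resize(c["image"][100:290,120:400],None,fx=2.8,fy=2.8))
```

```text
(no output)
```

View pics/side2.png

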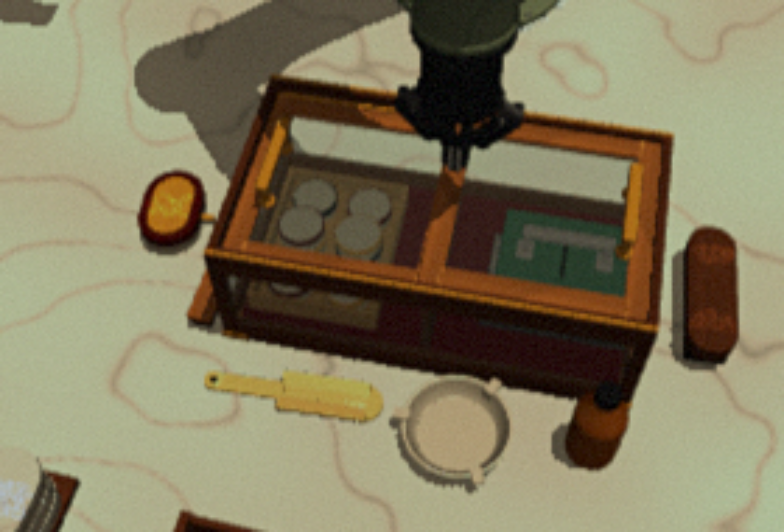

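View pics/top2.png

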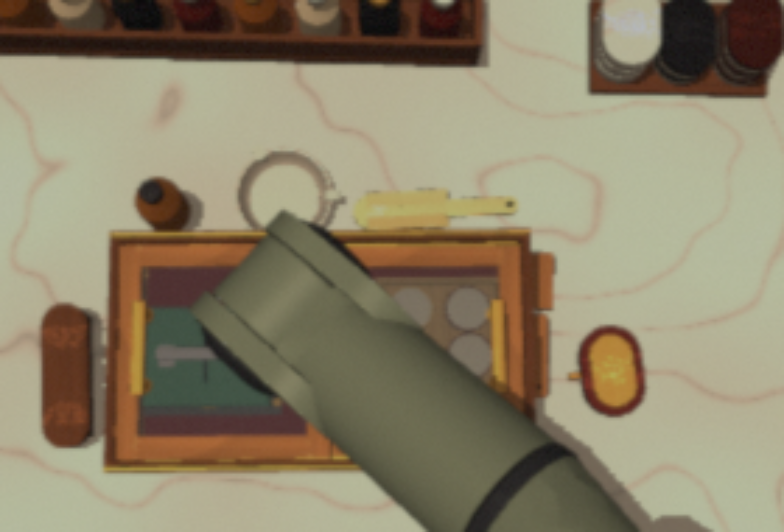

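Run:
```python
from h import *
from workcell import *
for n in("side","top"):
    c=dict(np.load(n+"2.npz")); M=np.linalg.inv(c["cam_to_world"])
    def pr(p):
        q=M[:3,:3]@p+M[:3,3]; u=c["cx"]+c["fx"]*q[0]/-q[2]; v=c["cy"]+c["fy"]*(-q[1])/-q[2]; return np.array([u,v])
    for p in([545.7,73.2,177],[545.7,73.2,195],[540,253,194],[545,63,165],[545.7,73.2,260]): print(n,p,pr(np.array(p,float)).round(1), ((pr(np.array(p,float))-[120,100])*2.8).round())
    P=cloud(c)
    if n=="side":
        for v in range(140,164,3): print(v,[P[v,u].round(0).tolist() for u in(281,283)], c["image"][v,282])
print(read_state()["tool_rot"].round(3))
```

```text
side [545.7, 73.2, 177] [281.6 166. ] [453. 185.]
side [545.7, 73.2, 195] [281.9 162.2] [453. 174.]
side [540, 253, 194] [344.2 172.3] [628. 202.]
side [545, 63, 165] [278.1 167.7] [443. 190.]
side [545.7, 73.2, 260] [282.8 147.4] [456. 133.]
140 [[556.0, 69.0, 300.0], [555.0, 74.0, 301.0]] [13 16 11]
143 [[555.0, 69.0, 287.0], [554.0, 74.0, 288.0]] [8 7 7]
146 [[556.0, 70.0, 276.0], [454.0, 59.0, 160.0]] [11 24 35]
149 [[554.0, 70.0, 262.0], [544.0, 74.0, 252.0]] [1 2 2]
152 [[552.0, 70.0, 246.0], [552.0, 76.0, 248.0]] [6 7 8]
155 [[555.0, 71.0, 237.0], [557.0, 77.0, 241.0]] [11 17 19]
158 [[556.0, 72.0, 226.0], [555.0, 77.0, 226.0]] [22 24 23]
161 [[512.0, 65.0, 158.0], [516.0, 72.0, 164.0]] [16 47 92]
top [545.7, 73.2, 177] [231.1 224.6] [311. 349.]
top [545.7, 73.2, 195] [230.8 224.1] [310. 347.]
top [540, 253, 194] [169.8 224.4] [139. 348.]
top [545, 63, 165] [234.7 225.3] [321. 351.]
top [545.7, 73.2, 260] [229.5 222. ] [307. 342.]
[[-0.032  0.999  0.   ]
 [ 0.999  0.032  0.   ]
 [ 0.     0.    -1.   ]]
```

Run:
```python
from h import *
c=dict(np.load("side2.npz")); P=cloud(c)
cv2.imwrite("pics/z3.png",cv2.resize(c["image"][110:180,250:320],None,fx=8,fy=8,interpolation=cv2.INTER_NEAREST))
for u in(277,278,279,280,281,282,283,284,285,286): print(u,[tuple(P[v,u].round(0).astype(int).tolist()) for v in range(154,166,1)])
```

```text
277 [(479, 46, 147), (484, 47, 148), (487, 47, 147), (488, 48, 144), (495, 49, 147), (497, 50, 145), (504, 51, 149), (510, 52, 151), (511, 53, 148), (516, 54, 150), (531, 57, 164), (532, 57, 160)]
278 [(551, 62, 235), (551, 62, 230), (550, 62, 225), (552, 62, 223), (551, 62, 218), (499, 53, 148), (513, 56, 161), (516, 56, 160), (521, 57, 161), (525, 58, 162), (529, 59, 162), (530, 60, 159)]
279 [(549, 64, 233), (548, 64, 228), (553, 65, 229), (553, 65, 225), (552, 65, 219), (510, 58, 162), (513, 59, 162), (512, 59, 156), (518, 60, 159), (523, 61, 161), (528, 62, 161), (532, 63, 162)]
280 [(557, 68, 244), (554, 68, 235), (554, 68, 232), (556, 69, 229), (556, 69, 224), (555, 69, 220), (554, 69, 214), (514, 62, 160), (520, 63, 162), (524, 64, 162), (528, 65, 163), (529, 65, 159)]
281 [(556, 71, 242), (555, 71, 237), (556, 71, 234), (553, 71, 226), (556, 72, 226), (554, 72, 219), (554, 72, 215), (512, 65, 158), (519, 66, 161), (521, 67, 160), (525, 68, 159), (532, 69, 163)]
282 [(555, 74, 243), (555, 74, 238), (557, 74, 236), (554, 74, 229), (556, 74, 226), (552, 74, 217), (554, 75, 215)
[... 169 characters left out ...]
55, 77, 222), (554, 77, 217), (516, 72, 164), (517, 72, 161), (521, 73, 161), (527, 74, 164), (528, 74, 160)]
284 [(557, 80, 246), (555, 79, 240), (556, 80, 237), (556, 80, 232), (556, 80, 228), (554, 80, 222), (552, 80, 214), (513, 74, 161), (518, 75, 163), (519, 76, 159), (524, 77, 161), (529, 78, 163)]
285 [(550, 81, 239), (550, 82, 235), (552, 82, 233), (551, 82, 227), (551, 82, 222), (549, 82, 216), (510, 77, 163), (512, 77, 161), (515, 78, 159), (519, 79, 160), (524, 80, 162), (527, 80, 160)]
286 [(552, 84, 242), (550, 84, 235), (550, 85, 231), (549, 85, 226), (550, 85, 222), (550, 85, 218), (504, 79, 156), (512, 80, 161), (515, 81, 160), (519, 82, 161), (522, 82, 160), (527, 83, 162)]
```

View pics/z3.png

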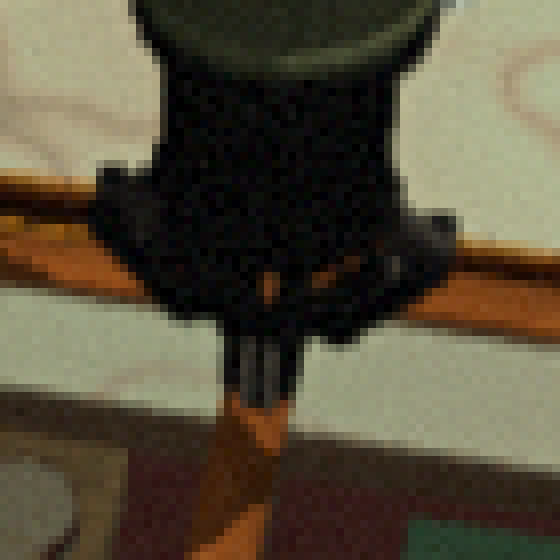

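The camera puts the fingertips at z≈213 while the state reports a TCP z of 177. x and y agree, so the real tips sit about 36 mm higher than reported. The panel hasn't moved. I'll redo the grasp lower, with a guard and a camera check.

Run:
```python
from h import *
from workcell import *
L=np.array([540,253,0.]); F=frame(cy)
e=read_state()["eef_pos"]
movel([*e[:2],215],max_speed=150)
open_gripper()
movel([L[0],L[1],215],max_speed=180)
f0=read_state()["ft_force"]
print("g",movel([L[0],L[1],143],max_speed=60,guard=5))
c=camera("side"); np.savez("side4.npz",**c); cv2.imwrite("pics/s4.png",cv2.resize(c["image"][130:220,300:400],None,fx=6,fy=6,interpolation=cv2.INTER_NEAREST))
s=read_state(); print(s["time"],s["eef_pos"],s["ft_force"]-f0)
```

```text
g False
12.575 [540.14347855 253.07836126 143.34321885] [-0.6348136   0.91038322  0.25464223]
```

View pics/s4.png

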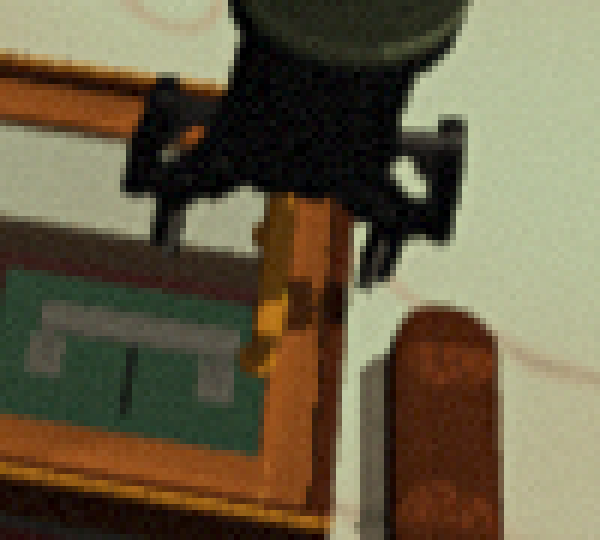

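The pull (270,300) lies centred between the tips (168,245) and (375,285), and the tips are now lower. Clamping.

Run:
```python
from h import *
from workcell import *
f0=read_state()["ft_force"]; p0=read_state()["eef_pos"]; clamp(); s=read_state(); print(s["time"],s["finger_gap"],s["eef_pos"]-p0,s["ft_force"]-f0)
```

```text
13.225 12.662806834921536 [-0.12111761  0.15389141 -0.1096487 ] [-1.12850275  0.58671539  4.5279592 ]
```

Run:
```python
from h import *
from workcell import *
f0=np.zeros(3)
p=np.array([540,253,143.])
print(movel(p-20*cy,max_speed=50,guard=12)); s=read_state(); print(s["time"],s["eef_pos"],s["ft_force"],s["finger_gap"])
print(movel(p-150*cy,max_speed=110,guard=15)); s=read_state(); print(s["time"],s["eef_pos"],s["ft_force"],s["finger_gap"])
print(movel(p-185*cy,max_speed=30,guard=10)); s=read_state(); e=s["eef_pos"];print(s["time"],e,s["ft_force"],"travel",-(e-p)@cy,s["finger_gap"])
c=camera("side"); cv2.imwrite("pics/s5.png",cv2.resize(c["image"][100:290,120:400],None,fx=2.8,fy=2.8))
```

```text
False
13.775 [540.75531831 231.59422348 143.22213369] [-3.04655209 -2.91059214  8.79212858] 12.662800106399352
False
15.1083 [545.22252973 101.19426173 143.19258798] [ 2.51802883 -2.34226494  8.97334272] 13.103543942759275
True
15.675 [545.59552633  91.588389   143.24795887] [-0.85951839  1.5734655   4.50936385] travel 161.50800159196024 12.338004712914476
```

View pics/s5.png

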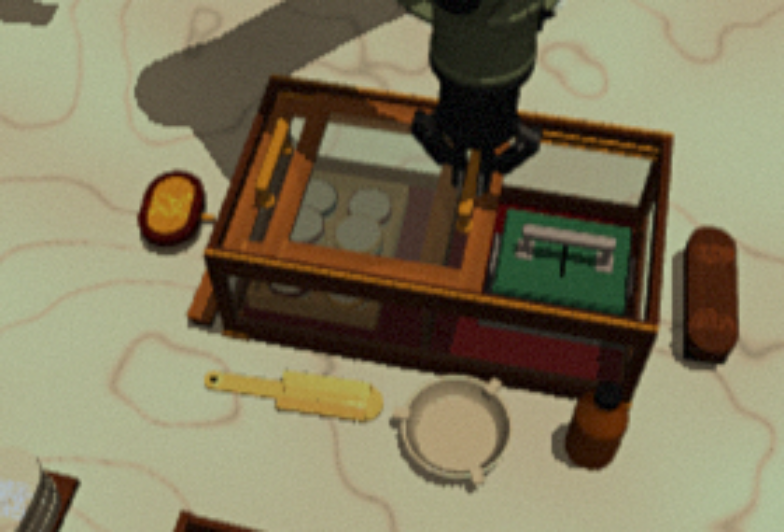

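Run:
```python
from h import *
from workcell import *
p=np.array([540,253,143.])
for k in range(2):
    g=movel(p-178*cy,max_speed=20,guard=12); s=read_state(); e=s["eef_pos"];print(g,s["time"],e,s["ft_force"],"travel",-(e-p)@cy,s["finger_gap"])
```

```text
True 16.0417 [545.57947992  91.68137687 143.24235044] [-0.13685616 -0.71172803  4.29667198] travel 161.41454793445808 12.649589793368376
True 16.35 [545.57893802  91.795564   143.24813918] [0.94945537 0.53484939 3.93362434] travel 161.30040192344043 12.68193028536942
```

Run:
```python
from h import *
from workcell import *
open_gripper()
e=read_state()["eef_pos"]; movel([*e[:2],215],max_speed=150)
h=np.array([541.5,199.5]); F=frame(cx)
movep([*h,190],F); 
s=read_state(); print(s["time"],s["eef_pos"],s["ft_force"])
for n in("side","top"):
    c=camera(n); np.savez(n+"6.npz",**c); P=cloud(c); ok=c["range_z"]>0
    cv2.imwrite(f"pics/{n}6.png",cv2.resize(c["image"][100:290,120:400],None,fx=2.8,fy=2.8))
for hz in(190,140,70): print(inverse_kinematics([*h,hz],F))
```

```text
19.125 [541.3969123  199.18982376 189.6094548 ] [-0.85495129  0.30767915  0.00579857]
[ 0.09271433  0.55866029 -0.79232358  1.71058564  0.44672383  1.06246753
 -0.81449396]
[ 0.06792437  0.61571681 -0.75918971  1.75856575  0.50225897  0.97160937
 -0.85955061]
[ 0.02559374  0.70438582 -0.69999588  1.80750612  0.58884749  0.84974907
 -0.92829185]
```

View pics/side6.png

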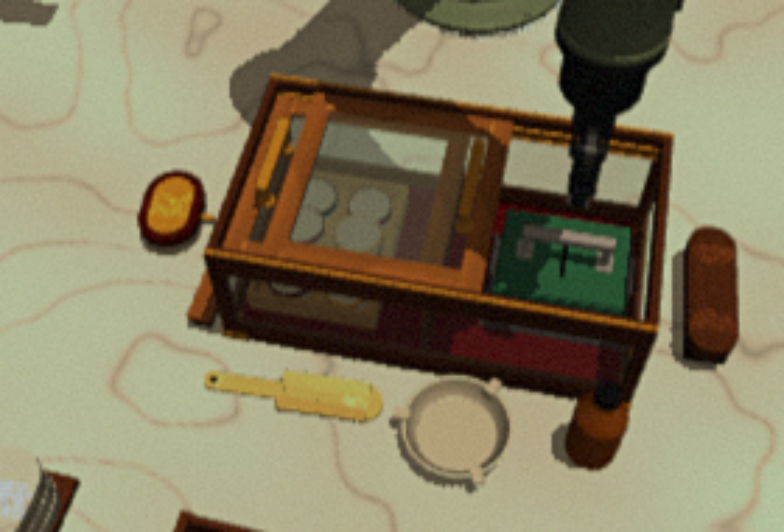

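View pics/top6.png

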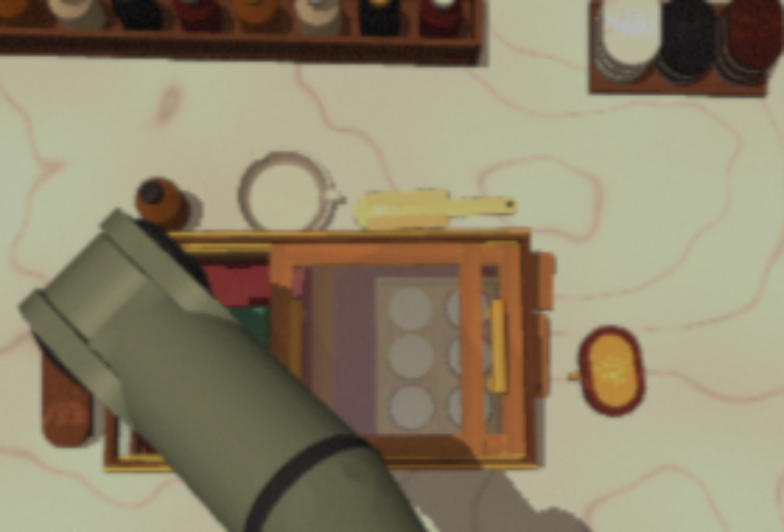

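```bash
cat > meas.py <<'E'
from h import *
import sys
C=np.array([545.75,63.75,0])
def bars(c):
    P=cloud(c); ok=c["range_z"]>0; hsv=cv2.cvtColor(c["image"],cv2.COLOR_BGR2HSV)
    X,Y,Z=P[...,0],P[...,1],P[...,2]
    m=ok&(X>460)&(X<630)&(Y>-160)&(Y<290)&(Z>176)&(Z<208)&(hsv[...,0]>12)&(hsv[...,0]<30)&(hsv[...,1]>110)
    k,lab,st,_=cv2.connectedComponentsWithStats(m.astype(np.uint8))
    for i in range(1,k):
        if st[i,4]>30:
            Q=P[lab==i]; Q=Q-C
            print(st[i,4],"case x,y med",np.median(Q@cx).round(1),np.median(Q@cy).round(1),"mean y",(Q@cy).mean().round(1),"z",np.median(Q[:,2]).round(1))
if __name__=="__main__":
    for f in sys.argv[1:]:
        print(f); bars(dict(np.load(f)))
E
python3 meas.py side0.npz side6.npz top0.npz top6.npz
```

```text
side0.npz
141 case x,y med 3.9 -185.6 mean y -185.8 z 187.7
157 case x,y med 5.7 192.1 mean y 192.2 z 200.9
side6.npz
141 case x,y med 5.7 -185.1 mean y -185.8 z 187.7
143 case x,y med 9.5 28.2 mean y 28.1 z 201.0
top0.npz
171 case x,y med 3.7 190.2 mean y 190.2 z 199.9
160 case x,y med 0.2 -189.1 mean y -189.0 z 186.8
top6.npz
134 case x,y med 11.9 26.2 mean y 26.1 z 200.0
162 case x,y med 0.3 -189.0 mean y -189.0 z 186.9
```

Both views show 164 mm of panel travel (the stop, within error) and the right pull unmoved. On to the handle.

Run:
```python
from h import *
from workcell import *
h=np.array([541.,201.5])
print(movel([*h,130],max_speed=120,guard=8)); 
print(movel([*h,66],max_speed=60,guard=6)); wait(.2)
s=read_state(); print(s["time"],s["eef_pos"],s["ft_force"])
c=camera("side"); np.savez("side7.npz",**c); cv2.imwrite("pics/s7.png",cv2.resize(c["image"][120:230,280:400],None,fx=6,fy=6,interpolation=cv2.INTER_NEAREST)[:590])
```

```text
False
False
21.2917 [541.1436665  201.4889811   66.26286542] [-0.10336818  0.692246   -0.11315053]
```

View pics/s7.png

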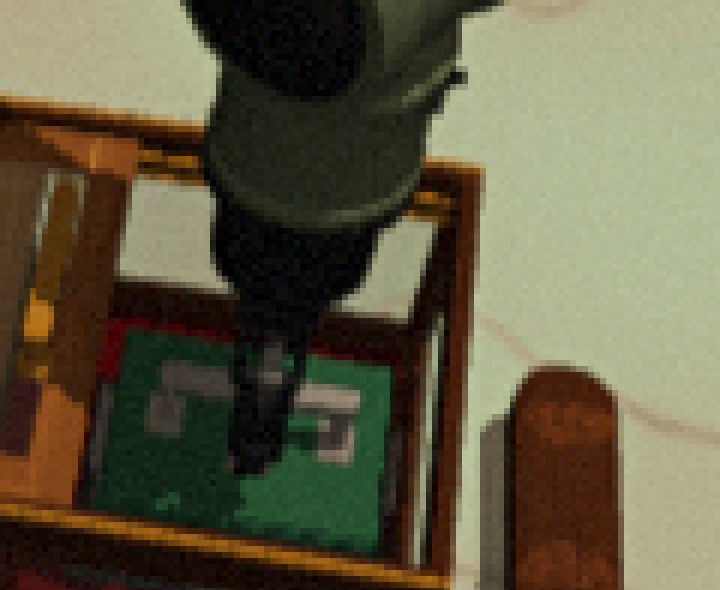

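The jaws straddle the bar: near finger at (255,465), bar centre near (262,388). Clamping.

Run:
```python
from h import *
from workcell import *
clamp(); wait(.3)
for _ in range(4):
    s=read_state(); print(s["time"],s["finger_gap"],s["eef_pos"],s["ft_force"]); wait(.05)
```

```text
22.2917 12.801399483734938 [542.0795392  201.56302426  66.30001108] [ 6.96637862  1.20363035 -1.63442364]
22.3417 12.69953913178039 [542.06277589 201.5765574   66.27655767] [ 6.54505794  0.19457698 -0.34560964]
22.3917 12.92714978794888 [542.10092475 201.50805241  66.27945718] [ 5.64413051  0.71731965 -0.50814119]
22.4417 13.063720021671632 [542.0565806  201.58212003  66.28871552] [ 6.63344113 -0.19053541  0.08528787]
```

Run:
```python
from h import *
from workcell import *
def avg(n=5):
    fs=[];zs=[]
    for _ in range(n):
        s=read_state(); fs.append(s["ft_force"]); zs.append(s["eef_pos"]); wait(.02)
    return np.mean(fs,0),np.mean(zs,0),s
f,z,s=avg(); z0=z[2]; tz=66.0; print(f.round(2),z.round(2))
while True:
    tz+=0.7; movel([542.6,201.5,tz],max_speed=8); f,z,s=avg()
    print(round(s["time"],2),round(tz,2),"rise",round(z[2]-z0,2),f.round(1),round(s["finger_gap"],1))
    if -f[2]>=8 or tz>72: break
```

```text
[ 6.85  0.78 -1.09] [542.08 201.58  66.29]
23.01 66.7 rise 0.1 [-3.3  2.1 -5.8] 12.9
23.34 67.4 rise 0.9 [-5.   2.  -7.4] 12.9
23.68 68.1 rise 1.57 [-4.5  2.3 -9.3] 13.0
```

Force and rise match the spec (9.3 N gives about 1.6 mm). I'll go to about 15 N and hold.

Run:
```python
from h import *
from workcell import *
movel([542.3,201.5,70.0],max_speed=10)
movel([542.3,201.5,70.9],max_speed=8)
t=read_state()["time"]; c=None
while True:
    s=read_state(); print(round(s["time"],2),s["eef_pos"].round(2)[2],s["ft_force"].round(1),round(s["finger_gap"],1))
    if s["time"]-t>1.7: break
    wait(.15)
```

```text
24.29 70.77 [ -3.3   4.  -14.6] 12.8
24.44 70.76 [ -3.3   3.  -15.2] 12.4
24.59 70.74 [ -3.1   3.9 -13.9] 12.9
24.74 70.75 [ -3.7   3.8 -14.6] 12.5
24.89 70.75 [ -3.5   3.1 -15.5] 12.8
25.04 70.74 [ -3.6   3.1 -13.7] 12.6
25.19 70.76 [ -3.7   3.2 -15. ] 12.9
25.34 70.73 [ -4.5   3.7 -14.6] 13.0
25.49 70.76 [ -3.5   3.8 -14.2] 12.9
25.64 70.74 [ -3.3   4.8 -14.7] 12.8
25.79 70.74 [ -3.5   3.2 -15.1] 12.8
25.94 70.75 [ -3.4   3.7 -14.1] 13.2
26.09 70.75 [ -4.2   4.6 -14.1] 12.7
```

The hold read 14.6 N for 1.8 s with a rise of 4.45 mm. Now lower and release.

```bash
python3 - <<'E'
from h import *
from workcell import *
movel([542.1,201.5,66.1],max_speed=10); s=read_state(); print(s["time"],s["eef_pos"],s["ft_force"])
open_gripper(); wait(.1); s=read_state(); print(s["time"],s["eef_pos"],s["ft_force"],s["finger_gap"])
print(movel([542,201.5,110],max_speed=50,guard=8)); movel([542,201.5,215],max_speed=150)
e=np.array([545.5,91.2,0]); F=frame(cy)
movep([e[0],e[1],215],F)
c=camera("side"); np.savez("side8.npz",**c); cv2.imwrite("pics/s8.png",cv2.resize(c["image"][100:290,120:400],None,fx=2.8,fy=2.8))
print(movel([e[0],e[1],144],max_speed=70,guard=6)); s=read_state(); print(s["time"],s["eef_pos"],s["ft_force"])
E
python3 meas.py side8.npz
```

```text
26.725 [542.1311473  201.50465215  66.40709352] [-5.4319131   1.1055847  -5.79639543]
27.525 [542.13421079 201.51011927  66.11552882] [-0.64180513  1.03530702  0.07255525] 85.43925933656372
False
False
32.0667 [545.6949325   91.29339701 144.38728461] [ 0.42883693  0.30072585 -0.59836939]
side8.npz
141 case x,y med 5.1 -185.5 mean y -185.8 z 187.9
145 case x,y med 7.9 28.1 mean y 28.1 z 201.0
```

View pics/s8.png

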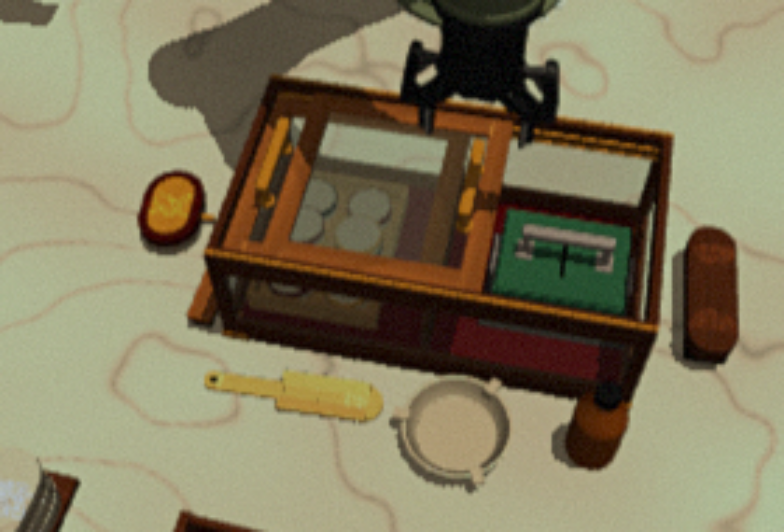

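The box is seated (565,245) and the panel is where I left it. Now shut it.

Run:
```python
from h import *
from workcell import *
clamp(); s=read_state(); print(s["finger_gap"],s["ft_force"])
p=np.array([545.5,91.2,144.])
print(movel(p+20*cy,max_speed=50,guard=12)); print(movel(p+150*cy,max_speed=110,guard=15))
s=read_state(); print(s["time"],s["eef_pos"],s["ft_force"],s["finger_gap"])
for k in range(2):
    g=movel(p+180*cy,max_speed=25,guard=12); s=read_state(); e=s["eef_pos"]; print(g,s["time"],e,s["ft_force"],(e-p)@cy,s["finger_gap"])
```

```text
12.701829820138673 [-0.57707456  3.26949183  3.72837445]
False
False
34.6 [540.39662033 241.47837846 144.20255187] [-4.28082682  1.54997039  7.09898187] 12.585797124416333
True 35.325 [539.82843143 256.33697504 144.17155102] [-0.12802993 -3.31436727  9.91940151] 165.23389134700244 12.867276982824777
True 35.5583 [539.82004861 256.2406921  144.17481902] [-0.90295745 -3.14783038 10.02998437] 165.13792590232856 12.84048734579229
```

```bash
python3 - <<'E'
from h import *
from workcell import *
open_gripper(); print(read_state()["ft_force"])
e=read_state()["eef_pos"]; movel([*e[:2],290],max_speed=120)
movep([246,-574,290],frame(np.array([.394,-.919,0])/np.hypot(.394,.919)))
s=read_state(); print(s["time"],s["eef_pos"])
for n in("side","top"):
    c=camera(n); np.savez(n+"9.npz",**c); cv2.imwrite(f"pics/{n}9.png",cv2.resize(c["image"][100:290,120:400],None,fx=2.8,fy=2.8))
    d=cv2.absdiff(c["image"],np.load(n+"0.npz")["image"]).max(2); cv2.imwrite(f"pics/d{n}.png",d)
    print(n,"diff>45 in region",(d[140:285,120:365]>45).sum())
E
python3 meas.py side0.npz side9.npz top0.npz top9.npz
```

```text
[ 0.15378713 -0.05597152  0.4713395 ]
40.7167 [ 246.83494052 -573.57740413  290.05149468]
side diff>45 in region 0
top diff>45 in region 0
side0.npz
141 case x,y med 3.9 -185.6 mean y -185.8 z 187.7
157 case x,y med 5.7 192.1 mean y 192.2 z 200.9
side9.npz
141 case x,y med 4.5 -185.5 mean y -185.7 z 188.2
155 case x,y med 5.1 192.1 mean y 192.2 z 200.8
top0.npz
171 case x,y med 3.7 190.2 mean y 190.2 z 199.9
160 case x,y med 0.2 -189.1 mean y -189.0 z 186.8
top9.npz
171 case x,y med 4.0 190.3 mean y 190.2 z 199.5
161 case x,y med 0.3 -189.2 mean y -189.0 z 187.0
```

View pics/side9.png

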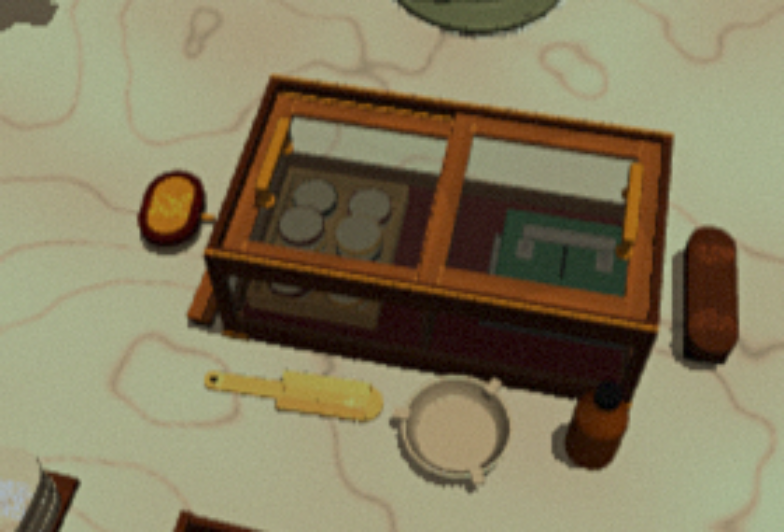

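View pics/top9.png

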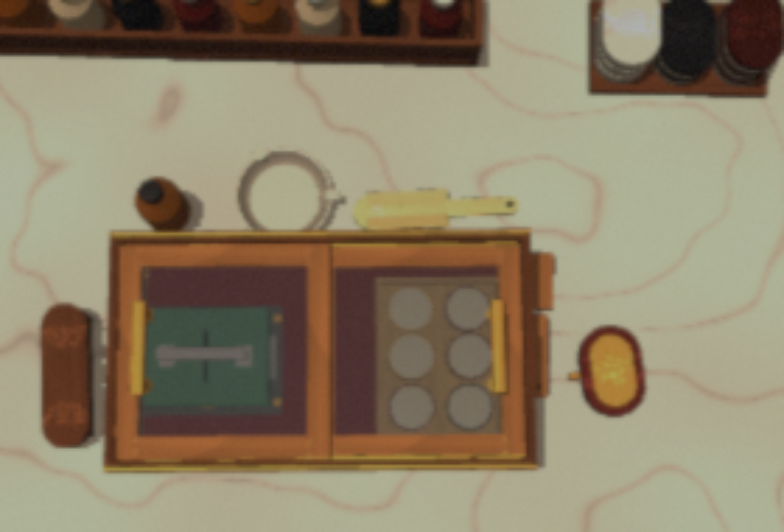

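View pics/dtop.png

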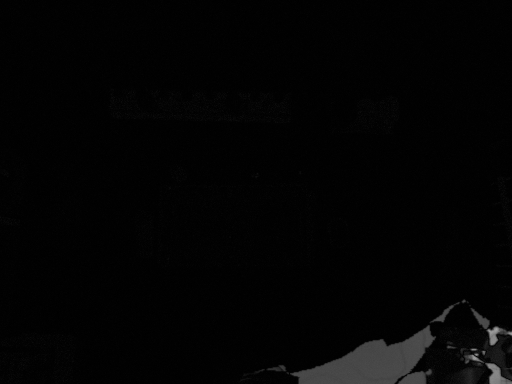

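The case area and everything around it match the first pictures; only the robot and its shadow differ. Handing in.

```bash
python3 -c "
from workcell import *
print(finish_job(), read_state()['time'])"
```

```text
the job is handed in; nothing more can be done
the job is handed in; nothing more can be done
```

The coin box held. I slid the left panel back to its stop and pulled up on the handle at 13.7–15.5 N for 1.8 s. Then I lowered the box, let go and shut the panel again. The job took about 41 s of the 69 s allowed.

**Checks that agreed:**
- **Panel opening:** both cameras measured 164 mm of travel against the 165 mm stop, and the panel would not go further when pushed again.
- **Pull:** the box rose about 4.45 mm, as expected for 15 N. The highest reading was 15.5 N.
- **End state:** both panel pulls are back within 0.2 mm of where they started. Pictures before and after show no change at the case or the things around it, and the robot is clear.

**Checks that failed or disagreed:**
- **First grasp missed:** the fingers closed on air above the left panel's pull and moved across the case without touching anything. The camera showed the real fingertips about 36 mm higher than the reported tool position. I corrected for this, and every later grasp held.
- **Camera offset:** the two cameras differed by about 5 mm in y. The grasps agreed with the side camera.
- **Sideways load:** closing on the handle pushed it sideways with about 7 N, which I eased before the pull.

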